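Wedge the rocking slide warmer

TASK

The slide warmer on the bench rocks because the foot at one corner, the one the dark plastic wedge is lying in front of, is too short. Without gripping or lifting anything, push the wedge thin end first under that foot and test by pressing down on the warmer's top at that corner, until the corner no longer gives and the warmer still sits level. Finish while still pressing down firmly on that corner (about 10 N), and leave the other things and the warmer where they stand.

Things in the scene. Friction and masses are not known exactly. Their poses are not given: they have to be found in the camera images.
- warmer: Slide warmer: flat white box, aluminium top plate, 220 x 260 mm, 2 to 3 kg; top 88 mm, underside 18 mm above the bench. Level on three rubber feet (26 mm diameter); the fourth hangs an unknown 6 to 11 mm above the bench. Origin on the bench below that short foot's centre, z up. In its frame the box spans x -25 to 195, y -25 to 235 mm; the good feet are at (170, 0), (0, 210), (170, 210) mm.
- corner_top (a point): Point on the warmer's flat top straight above the short foot's centre, 88 mm above the bench, 25 mm from both edges of the corner: the place to press. Axes as warmer. Unwedged, a press of 3 to 5 N here rocks the warmer about the two neighbouring feet until the short foot meets what is below it; let go, it rocks back level.
- wedge: Dark plastic wedge flat on the bench, 50 mm wide, 130 mm long, about 80 g. Origin on the bench, middle of its thin edge; +y points ahead from the thin edge, z up. Ramp 3 mm high at y = 0, rising evenly to 16 mm at y = -100 mm; behind it a push block 28 mm high to y = -130 mm. Starts 15 to 50 mm short of the foot, up to 12 mm aside, turned up to 0.12 rad; goes in along the warmer's +y.
- wedge_end (a point): Middle of the upright end face of the wedge's push block (face 50 mm wide, 28 mm high), 14 mm above the bench, 130 mm behind the thin edge: the place to push. Axes as wedge. The wedge slides at 0.5 to 1.5 N; when its ramp meets the foot's near rim (13 mm from the foot's centre) the push rises by several N; pushed on, it lifts the corner. It stays where it is left.
- bottle: Amber bottle with a cap, 60 mm diameter, 130 mm high, bystander. Origin at the centre of its underside.
- jar: Small clear jar with a lid, 54 mm diameter, 70 mm high, bystander. Origin at the centre of its underside.
- slidebox: Closed slide storage box, 87 x 102 x 34 mm, bystander. Origin at the centre of its underside.
Not all that is in view belongs to the job. What is meant by the wedge is not orange or turquoise, and is the smaller of those in its own colour.

How it is judged:
By the outcome, as a careful person would: the job done as asked, in the order asked, and still so for the second after the job is handed in, while the arm keeps its last pose, push and grip.
It also fails if it takes over 48 s, if anything falls off the work surface, if the arm or the gripper's body presses on something with over 40 N, if the wrist force passes 120 N, or if a joint passes its speed limit or range.

ROBOT

A 6-joint arm with a two-finger parallel gripper is mounted at the origin on the work surface. World frame = base frame: x ahead of the robot, y to its left, z up, the work surface at z = 0. Lengths are in m, angles in rad, forces in N, time in s.
With the tool pointing down it reaches from about 0.4 to 0.825 m from the base axis. Payload 7 kg.
Tool frame: the origin (TCP) lies midway between the tips of the shut fingers; the grasp point (between the pads) lies 19 mm behind it (bot.hold_point_z is the distance from the TCP to the grasp point, in m); x points along the fingers, y is the direction in which the jaws open and shut, and the axes are right-handed (so a half turn about x gives the same grasp; the last joint's range is limited). The gripper opens to 88 mm and grips with 3 to 60 N. Pads are 19 mm wide; open, the fingers measure 130 mm over their backs; the gripper's body (78 mm by 193 mm) begins 47 mm behind the grasp point.
Start: joints at [-0.934, 0.359, 0.012, 0, -1.224, -0.288], TCP at [0.231, -0.634, 0.227] pointing down, gripper open.
Joint ranges: [-3.07, 3.07], [-1.43, 2.12], [-1.02, 1.25], [-3.03, 1.67], [-3.05, -0], [-3.03, 3.03]. Speed limits (rad/s): [2.39, 2.39, 3.01, 3.14, 3.14, 3.14].

INTERFACE

Orientations are given as a unit quaternion [w, x, y, z].
In Python, from rig import bot, optics gives the robot as it stands.
- The arm moves only by the tool step_arm, never from a script. Its argument "moves" is a list of rows, each an object with "slide": the shift along the tool's x, y, z in cm, a list of three; "yaw": the turn about the tool's x in degrees. A call has 1 to 10 rows; each row is the pose to reach, as a shift and turn from the pose measured when the call began, along the tool's axes at that moment; what a row does not reach only later rows make up. A row lasts 1/12 s, in which the tool goes at most 41.7 mm and 7.16 degrees, less where a joint would pass 70% of its speed; a pose out of reach is approached as far as the arm can. A call with a gripper value outside its range is refused whole. "jaw" is the closure in counts, from 0 (fully open) to 255 (shut), set as the call begins (left out, the last holds). The fingers move at their own pace and stop on an object; the grip force is fixed at half the most. Time passes only in rows, so rows that repeat a pose let the fingers close. It gives the time, the measured TCP pose, the force and the opening at its end, in the units of the state.
- bot.get_obs(): the state, without advancing time (a new reading comes with each control period).
- optics.snapshot(name): name is "side" or "top" or "wrist"; returns the picture (480x640x3 uint8, blue, green, red); there is no depth.
- optics.get_calibration(name): a dict with "fov_y" (degrees; the focal length in pixels is half the picture's height over the tangent of half this angle, whatever the lens; pixels are square), "cx", "cy" (the principal point, pixels), "R" (3x3) and "t" (3): a world point X has camera coordinates R X + t. Camera axes: x right, y down, z forward; pixel columns grow to the right and rows downward; lengths in m; the calibration is good to about 2 mm. A picture is of the moment at which its call begins: read the wrist's pose just before it. get_calibration takes no time and is no camera call; for the wrist camera it gives the pose at the moment of the call.
- bot.hand_in(): hands the job in, once; it reports no verdict.
The state is a dict: "t": time; "qpos": joint angles; "dq": joint speeds; "joint_torque": joint torques, N m; "tool_pos": TCP position; "ee_rot": TCP orientation; "force": force on the tool from outside, world axes, zero at the start; "wrist_torque": the same for the moment, N m; "grip_width": finger opening in m.
Only numpy, scipy, OpenCV 4.12 (cv2) and the standard library are available. Lean on these libraries where they do the work, as an engineer would, in place of code of your own. Each camera call takes 0.05 s, during which the arm holds its last target. There are 200 camera calls.

## Working session

There is one attempt and no reset: what is moved stays moved. The work goes in short steps, Python scripts to look and compute and a tool call to move; the robot and the scene stay as the last step left them, time stands still between calls to the robot, and variables do not carry over. Pictures are saved under pics/ and viewed, about 8 in all and at most 12, crops included, and the job is handed in when it is done.

Besides the shell and the picture viewer there is one more tool, called after "Emit:" by a JSON object that holds its "op" and its "data", one argument or row to a line. step_arm: Moves the arm, as the interface text tells. Its arguments: {"type":"object","properties":{"moves":{"type":"array"},"jaw":{"type":"number"}},"required":["moves"]}

```bash
mkdir -p pics; ls; python3 - <<'E'
from rig import bot, optics
import cv2, numpy as np
np.set_printoptions(precision=4,suppress=True)
s=bot.get_obs(); print(s)
for n in("top","side"):
    im=optics.snapshot(n); cv2.imwrite(f"pics/{n}0.png",im); print(n,optics.get_calibration(n))
E
```

```text
pics
{'t': 0.0, 'qpos': array([-0.9339,  0.3594,  0.0111, -0.0003, -1.2241, -0.2881]), 'dq': array([ 0.0006,  0.0003,  0.0006,  0.0007, -0.0004,  0.0001]), 'joint_torque': array([  0.0014, -58.2726,  29.3053,   6.9971,   0.0069,  -0.0002]), 'tool_pos': array([ 0.2305, -0.6339,  0.2256]), 'ee_rot': array([ 0.6962, -0.1221,  0.6965,  0.1232]), 'force': array([ 1.0065, -0.283 , -0.4179]), 'wrist_torque': array([-0.005 ,  0.0115, -0.0259]), 'grip_width': 0.08773772531220353}
top {'fov_y': 55.399577437746935, 'cx': 323.2203749271202, 'cy': 237.98358607615685, 'R': array([[ 0.0152, -0.9999, -0.0024],
       [-0.9921, -0.0147, -0.1243],
       [ 0.1243,  0.0043, -0.9922]]), 't': array([-0.0195,  0.4679,  0.8492])}
side {'fov_y': 57.32867309062464, 'cx': 317.7825420082815, 'cy': 237.2480105062812, 'R': array([[-0.9904, -0.1381,  0.0093],
       [-0.0929,  0.6134, -0.7843],
       [ 0.1026, -0.7776, -0.6203]]), 't': array([0.4842, 0.1419, 0.7809])}
```

View pics/top0.png

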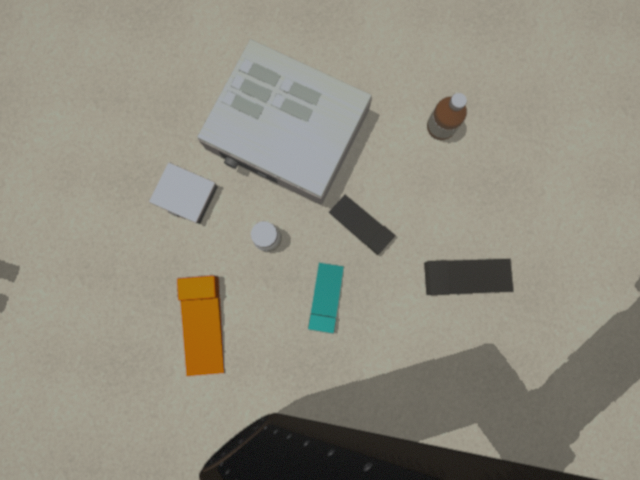

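View pics/side0.png

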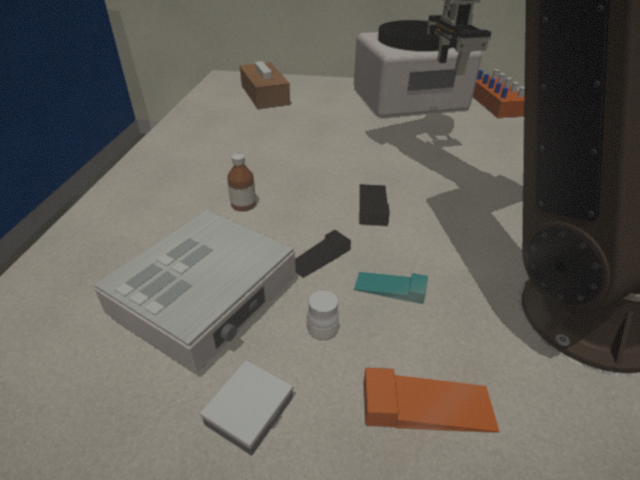

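The side and top views show five wedge-like things:
- Orange at top (202,325) and turquoise at top (326,298): both ruled out by colour.
- Dark large at top (469,277).
- Dark small at top (362,224).

The small dark one fits: it is the smaller of the two in its colour, and its thin end points at the warmer's near corner (325,197). I'll measure and confirm it in a crop.

```bash
cat > h.py <<'E'
import numpy as np, cv2
np.set_printoptions(precision=4,suppress=True)
def ray(c,px,z):
    """pixels Nx2 -> world points on plane z"""
    f=240/np.tan(np.radians(c["fov_y"]/2)); px=np.atleast_2d(px).astype(float)
    R,t=np.array(c["R"]),np.array(c["t"])
    d=np.c_[(px[:,0]-c["cx"])/f,(px[:,1]-c["cy"])/f,np.ones(len(px))]@R
    o=-R.T@t
    return o+d*((z-o[2])/d[:,2])[:,None]
def proj(c,X):
    f=240/np.tan(np.radians(c["fov_y"]/2)); p=np.atleast_2d(X)@np.array(c["R"]).T+np.array(c["t"])
    return np.c_[c["cx"]+f*p[:,0]/p[:,2],c["cy"]+f*p[:,1]/p[:,2]]
def blob(mask,seed):
    n,l,st,ce=cv2.connectedComponentsWithStats(mask.astype(np.uint8))
    return max(cv2.findContours((l==l[seed[1],seed[0]]).astype(np.uint8),0,1)[0],key=len)[:,0]
E
python3 - <<'E'
from h import *
from rig import bot, optics
im=cv2.imread("pics/top0.png"); c=optics.get_calibration("top")
g=im.max(2)
hsv=cv2.cvtColor(im,cv2.COLOR_BGR2HSV)
print("pix",[(p,im[p[1],p[0]].tolist(),hsv[p[1],p[0]].tolist()) for p in[(362,224),(330,160),(280,185),(300,215),(355,150),(340,190)]])
w=blob(g<65,(362,224)); r=cv2.minAreaRect(ray(c,w,0.012)[:,:2].astype(np.float32)); print("wedge",r, cv2.boxPoints(r)); print(cv2.approxPolyDP(w,3,True)[:,0].tolist())
big=blob(g<65,(469,277)); print("big",cv2.minAreaRect(ray(c,big,0.012)[:,:2].astype(np.float32)))
m=(hsv[...,1]<28)&(g>140)
k=cv2.morphologyEx(m.astype(np.uint8),cv2.MORPH_OPEN,np.ones((5,5)))
t=blob(k,(330,160)); print(cv2.approxPolyDP(t,5,True)[:,0].tolist())
r=cv2.minAreaRect(ray(c,t,0.088)[:,:2].astype(np.float32)); print("warmer",r,cv2.boxPoints(r))
x,y,W,H=190,30,220,230
o=im.copy(); cv2.drawContours(o,[t.reshape(-1,1,2)],-1,(0,0,255),1);cv2.drawContours(o,[w.reshape(-1,1,2)],-1,(0,255,0),1)
a=cv2.resize(o[y:y+H,x:x+W],None,fx=2.5,fy=2.5,interpolation=2)
cv2.imwrite("pics/crop1.png",a)
E
```

```text
pix [((362, 224), [56, 59, 60], [23, 17, 60]), ((330, 160), [171, 168, 163], [101, 12, 171]), ((280, 185), [95, 102, 105], [21, 24, 105]), ((300, 215), [142, 156, 162], [21, 31, 162]), ((355, 150), [101, 110, 113], [23, 27, 113]), ((340, 190), [101, 110, 114], [21, 29, 114])]
wedge ((0.5000189542770386, -0.0871492251753807), (0.12482795119285583, 0.048395536839962006), 49.198387145996094) [[ 0.4409 -0.1186]
 [ 0.4776 -0.1502]
 [ 0.5591 -0.0557]
 [ 0.5225 -0.0241]]
[[344, 197], [331, 212], [377, 253], [392, 234]]
big ((0.3995584547519684, -0.2940901815891266), (0.06115250289440155, 0.16404204070568085), 2.9055542945861816)
[[249, 39], [198, 137], [321, 194], [369, 93]]
warmer ((0.6917643547058105, 0.0639883279800415), (0.25772708654403687, 0.2209283411502838), 64.7787857055664) [[ 0.5369 -0.0055]
 [ 0.7368 -0.0997]
 [ 0.8466  0.1335]
 [ 0.6467  0.2276]]
```

View pics/crop1.png

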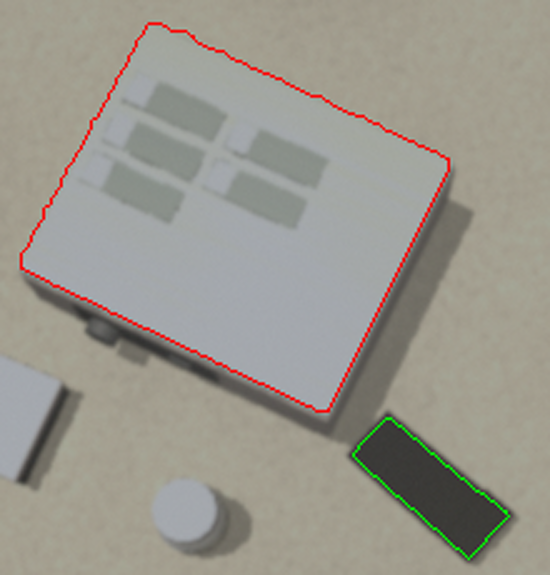

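```bash
python3 - <<'E'
from h import *
from rig import bot, optics
im=cv2.imread("pics/top0.png"); c=optics.get_calibration("top")
cs=optics.get_calibration("side"); s=cv2.imread("pics/side0.png")
ps=blob(s.max(2)<60,(318,256)) ; qs=cv2.approxPolyDP(ps,2.5,True)[:,0]; print("side poly",qs.tolist())
w=blob(im.max(2)<70,(362,224)); q=cv2.approxPolyDP(w,2.5,True)[:,0]; print(q.tolist())
tip=ray(c,[[344,197],[331,212]],.003); end=ray(c,[[392,234],[377,253]],.028); 
print(tip,end,"width",np.linalg.norm(tip[0]-tip[1]),np.linalg.norm(end[0]-end[1]))
d=(tip.mean(0)-end.mean(0))[:2]; print("len",np.linalg.norm(d),"ang",np.degrees(np.arctan2(d[1],d[0])))
e=(tip-end)[:,:2]; print("edge angs",np.degrees(np.arctan2(e[:,1],e[:,0])))
for z in(0,.003,.016,.028): print(z,"side",ray(cs,qs,z)[:,:2].tolist())
a=np.radians(64.8-90); R=np.array([[np.cos(a),-np.sin(a)],[np.sin(a),np.cos(a)]])
O=np.array([.5702,.0052]); print("tip in warmer",(np.r_[tip,end][:,:2]-O)@R)
hits=lambda P:((P[:,:2]-O)@R)
# warmer verification in side view: top corners
W=np.array([[-.025,-.025],[.195,-.025],[.195,.235],[-.025,.235]])@R.T+O
print("warmer top corners side px",proj(cs,np.c_[W,np.full(4,.088)]))
o=s.copy()
for p in proj(cs,np.c_[W,np.full(4,.088)]): cv2.circle(o,tuple(int(v) for v in p),2,(0,0,255),-1)
for p in proj(cs,np.r_[tip,end]): cv2.circle(o,tuple(int(v) for v in p),2,(0,255,0),-1)
cv2.imwrite("pics/crop2.png",cv2.resize(o[190:360,190:390],None,fx=3.5,fy=3.5,interpolation=2))
E
```

```text
side poly [[349, 241], [337, 232], [331, 232], [296, 259], [296, 271], [301, 275], [307, 274], [347, 250]]
[[344, 196], [330, 212], [378, 253], [393, 235]]
[[ 0.5547 -0.0527  0.003 ]
 [ 0.5239 -0.0271  0.003 ]] [[ 0.478  -0.1448  0.028 ]
 [ 0.4409 -0.1159  0.028 ]] width 0.04010405120941742 0.04704198120812333
len 0.1206739524313696 ang 48.56174598263663
edge angs [50.2025 46.9446]
0 side [[0.44226764717752515, -0.15119821982630122], [0.471093344463655, -0.17885378228425264], [0.4841849899934429, -0.17686709980882998], [0.5445145081699665, -0.07646971549017989], [0.5381587287337917, -0.04103042795757761], [0.5264563725718703, -0.031154253644093965], [0.5152947984056881, -0.035708157866865875], [0.4439228503283811, -0.12052443018461045]]
0.003 side [[0.4421171903775795, -0.14745195166400282], [0.47079661441927534, -0.17496717861481215], [0.48382182764570514, -0.17299057736963552], [0.5438452094512253, -0.07310264997725524], [0.5375216818100307, -0.03784319572037109], [0.5258787081354204, -0.028017137109036416], [0.5147737723100241, -0.032547932980295013], [0.4437639943583245, -0.11693
[... 251 characters left out ...]
233754955774708, -0.014422965457120629], [0.512515992562146, -0.018853625138487873], [0.4430756184880793, -0.10137447311832215]]
0.028 side [[0.44086338371136596, -0.11623305031151632], [0.4683238640494449, -0.14257881470280864], [0.4807954747478902, -0.1406862237096811], [0.5382677201283811, -0.045043770702883235], [0.5322129574453557, -0.01128292707698364], [0.5210648378316711, -0.0018744993168906543], [0.5104318881794891, -0.006212725592204205], [0.44244019460785294, -0.08701200531860576]]
tip in warmer [[ 0.0107 -0.059 ]
 [-0.0282 -0.0489]
 [-0.0196 -0.175 ]
 [-0.0655 -0.1647]]
warmer top corners side px [[292.2396 247.7634]
 [203.044  208.7561]
 [ 87.1684 284.9146]
 [183.6733 346.3502]]
```

View pics/crop2.png

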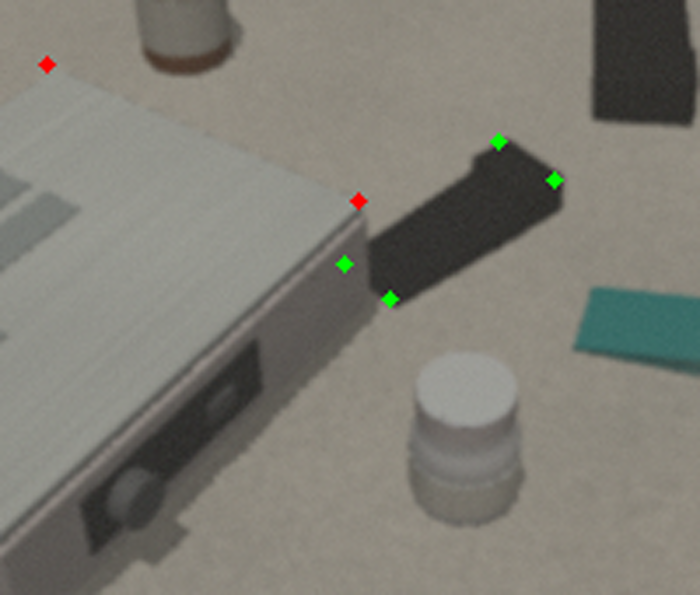

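The crops show the small dark wedge with its thin end at top px (337,204) facing the warmer corner (322,195), and its push block at (385,243). It sits about 16° off the warmer's y axis, more than the stated 0.12 rad. I'll square it first by a flush push on its side with the shut fingers.

```bash
cat >> h.py <<'E'
from scipy.spatial.transform import Rotation as Rn
A=np.radians(-25.2); O=np.array([.5702,.0052])
RW=np.array([[np.cos(A),-np.sin(A)],[np.sin(A),np.cos(A)]])
def w2W(p): return RW@np.array(p)+O
def W2w(p): return (np.asarray(p)[...,:2]-O)@RW
def plan(s,xy_w,z,zdir_deg):
    """slide (cm, tool axes) and yaw (deg) to warmer-frame xy, world z, tool z heading in warmer frame"""
    q=s["ee_rot"]; T=Rn.from_quat([q[1],q[2],q[3],q[0]]).as_matrix()
    d=np.r_[w2W(xy_w),z]-s["tool_pos"]
    h=np.degrees(np.arctan2(T[1,2],T[0,2])); g=np.degrees(A)+zdir_deg
    yaw=-((g-h+180)%360-180)   # tool x is down
    print("t",s["t"],"tcp_w",W2w(s["tool_pos"])*1e3,"z",s["tool_pos"][2],"F",s["force"],"head_w",h-np.degrees(A),"slide",T.T@d*100,"yaw",yaw,"tilt",T[:,0])
E
python3 - <<'E'
from h import *
from rig import bot
s=bot.get_obs()
for z in(0,180): plan(s,(-.094,-.140),.20,z)
print(s["qpos"])
E
```

```text
t 0.1 tcp_w [ -35.2099 -722.926 ] z 0.22571042045118883 F [-0.3519  0.4426  0.0166] head_w 45.179131137207904 slide [ 2.6359 45.2561 37.204 ] yaw 45.17913113720789 tilt [-0.0006  0.0014 -1.    ]
t 0.1 tcp_w [ -35.2099 -722.926 ] z 0.22571042045118883 F [-0.3519  0.4426  0.0166] head_w 45.179131137207904 slide [ 2.6359 45.2561 37.204 ] yaw -134.8208688627921 tilt [-0.0006  0.0014 -1.    ]
[-0.9339  0.3593  0.0112 -0.0003 -1.2241 -0.2881]
```

Emit:
{"op": "step_arm", "data": {
  "moves": [
    {"slide":[0,4,3.3],"yaw":0},
    {"slide":[0,7.2,6],"yaw":7},
    {"slide":[0,10.4,8.6],"yaw":14},
    {"slide":[0,13.6,11.2],"yaw":21},
    {"slide":[0,16.8,13.8],"yaw":28},
    {"slide":[0,20,16.4],"yaw":35},
    {"slide":[0,23.2,19],"yaw":42},
    {"slide":[0,26.4,21.7],"yaw":45.2},
    {"slide":[0,29.5,24.3],"yaw":45.2},
    {"slide":[0,32,26.3],"yaw":45.2}
  ],
  "jaw": 255
}}

```text
t: 0.93
tool_pos: [0.3623, -0.2589, 0.226]
ee_rot: [0.69, 0.155, 0.69, -0.154]
force: [1.4, 0.1, -0.5]
grip_width: 0.0265
```

```bash
python3 - <<'E'
from h import *
from rig import bot
plan(bot.get_obs(),(-.094,-.140),.10,0)
E
```

```text
t 0.9333 tcp_w [ -75.6841 -327.5218] z 0.2260446616930341 F [ 1.3587  0.1032 -0.4884] head_w -0.11476096646136469 slide [12.6266 18.735  -1.855 ] yaw -0.11476096646137535 tilt [-0.0006  0.0014 -1.    ]
```

Emit:
{"op": "step_arm", "data": {
  "moves": [
    {"slide":[1,4,-0.5],"yaw":0},
    {"slide":[3,7.5,-0.9],"yaw":0},
    {"slide":[5,11,-1.4],"yaw":0},
    {"slide":[7,14.5,-1.8],"yaw":0},
    {"slide":[9.5,17.5,-1.9],"yaw":0},
    {"slide":[12,18.7,-1.9],"yaw":0},
    {"slide":[15,18.7,-1.9],"yaw":0},
    {"slide":[18,18.7,-1.9],"yaw":0},
    {"slide":[20.5,18.7,-1.9],"yaw":0},
    {"slide":[21.5,18.7,-1.9],"yaw":0}
  ]
}}

```text
t: 1.77
tool_pos: [0.4227, -0.0816, 0.0082]
ee_rot: [0.688, 0.155, 0.692, -0.155]
force: [-0.3, -0.2, 0.9]
grip_width: 0.0006
```

```bash
python3 - <<'E'
from h import *
from rig import bot,optics
s=bot.get_obs()
plan(s,(-.094,-.140),.005,0); plan(s,(-.0345,-.140),.005,0); print(s["grip_width"])
E
```

```text
t 1.7667 tcp_w [ -96.5131 -141.3833] z 0.008240055382071176 F [-0.3042 -0.2453  0.8678] head_w -0.1110715379847349 slide [0.3225 0.1394 0.2527] yaw -0.11107153798474201 tilt [-0.0053  0.0006 -1.    ]
t 1.7667 tcp_w [ -96.5131 -141.3833] z 0.008240055382071176 F [-0.3042 -0.2453  0.8678] head_w -0.1110715379847349 slide [0.2926 0.1509 6.2026] yaw -0.11107153798474201 tilt [-0.0053  0.0006 -1.    ]
0.0005612672367146126
```

Emit:
{"op": "step_arm", "data": {
  "moves": [
    {"slide":[0.3,0.1,0.5],"yaw":0},
    {"slide":[0.3,0.1,1.2],"yaw":0},
    {"slide":[0.3,0.1,1.9],"yaw":0},
    {"slide":[0.3,0.1,2.5],"yaw":0},
    {"slide":[0.3,0.1,3.0],"yaw":0},
    {"slide":[0.3,0.1,3.5],"yaw":0},
    {"slide":[0.3,0.1,4.0],"yaw":0},
    {"slide":[0.3,0.1,4.5],"yaw":0},
    {"slide":[0.3,0.1,5.0],"yaw":0},
    {"slide":[0.3,0.1,5.3],"yaw":0}
  ]
}}

```text
t: 2.6
tool_pos: [0.4717, -0.1037, 0.0051]
ee_rot: [0.688, 0.155, 0.692, -0.155]
force: [-0.7, -1.0, -0.4]
grip_width: 0.0004
```

```bash
python3 - <<'E'
from h import *
from rig import bot,optics
s=bot.get_obs()
plan(s,(-.0345,-.140),.005,0)
im=optics.snapshot("top"); c=optics.get_calibration("top"); cv2.imwrite("pics/top1.png",im)
si=optics.snapshot("side"); cv2.imwrite("pics/side1.png",si)
a=cv2.resize(im[150:290,290:430],(560,560),interpolation=2); b=cv2.resize(si[200:340,260:320+60],(480,560),interpolation=2)
cv2.imwrite("pics/v1.png",np.hstack([a[:,:400],b[:,:400]]))
E
```

```text
t 2.6 tcp_w [ -42.8018 -140.4546] z 0.005074344765408117 F [-0.6726 -1.0199 -0.4141] head_w -0.12117829206320607 slide [0.0035 0.0472 0.8301] yaw -0.12117829206320607 tilt [-0.0049  0.0006 -1.    ]
```

View pics/v1.png

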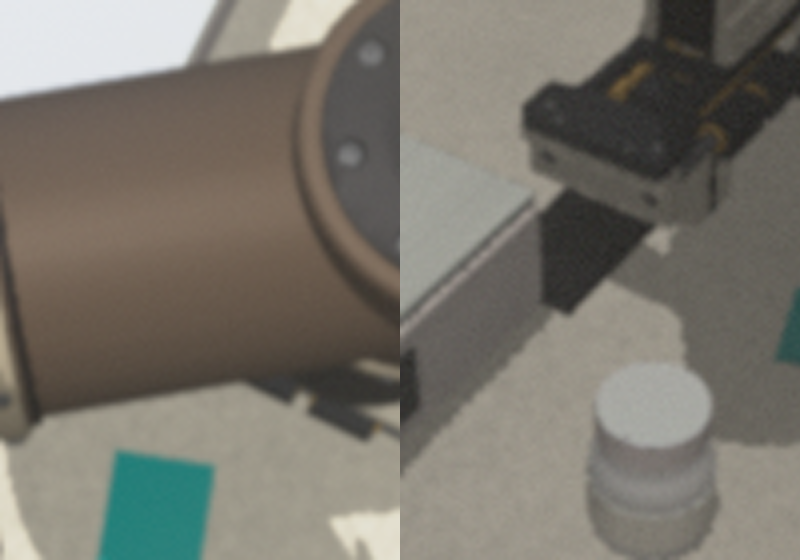

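The side crop shows the wedge now parallel to the warmer edge, tip at about (345+,) near the corner, with the gripper flush on its side. The top view is hidden by the arm. I'll finish the push, then back off and go behind the block.

Emit:
{"op": "step_arm", "data": {
  "moves": [
    {"slide":[0,0,0.4],"yaw":0},
    {"slide":[0,0,0.8],"yaw":0},
    {"slide":[0,0,0.83],"yaw":0},
    {"slide":[0,0,0.83],"yaw":0},
    {"slide":[0,0,-0.5],"yaw":0},
    {"slide":[0,0,-2.5],"yaw":0},
    {"slide":[-3,-2,-3],"yaw":0},
    {"slide":[-7,-4,-3],"yaw":0},
    {"slide":[-11,-6,-2],"yaw":0},
    {"slide":[-13,-9,0],"yaw":0}
  ]
}}

```text
t: 3.53
tool_pos: [0.4332, -0.1799, 0.1359]
ee_rot: [0.69, 0.154, 0.69, -0.154]
force: [2.2, 0.1, -0.6]
grip_width: 0.0006
```

```bash
python3 - <<'E'
from h import *
from rig import bot,optics
s=bot.get_obs()
plan(s,(0,-.26),.13,90); plan(s,(0,-.26),.13,-90);print(s["qpos"])
E
```

```text
t 3.5333 tcp_w [ -45.1068 -225.8352] z 0.135872846076087 F [ 2.2488  0.1459 -0.5562] head_w 0.03745795792248785 slide [ 0.5832 -3.4195  4.5089] yaw -89.96254204207753 tilt [-0.0006  0.0005 -1.    ]
t 3.5333 tcp_w [ -45.1068 -225.8352] z 0.135872846076087 F [ 2.2488  0.1459 -0.5562] head_w 0.03745795792248785 slide [ 0.5832 -3.4195  4.5089] yaw 90.0374579579225 tilt [-0.0006  0.0005 -1.    ]
[ 0.0271  0.1024 -0.5549 -0.0006 -0.9141 -2.0367]
```

Emit:
{"op": "step_arm", "data": {
  "moves": [
    {"slide":[0,-1,1],"yaw":-7},
    {"slide":[0,-2,2],"yaw":-14},
    {"slide":[0,-3,3],"yaw":-21},
    {"slide":[0,-3.4,4],"yaw":-28},
    {"slide":[0,-3.4,4.5],"yaw":-35},
    {"slide":[0,-3.4,4.5],"yaw":-42},
    {"slide":[0,-3.4,4.5],"yaw":-49},
    {"slide":[0,-3.4,4.5],"yaw":-56},
    {"slide":[0,-3.4,4.5],"yaw":-63},
    {"slide":[0,-3.4,4.5],"yaw":-70}
  ]
}}

```text
t: 4.37
tool_pos: [0.4594, -0.2298, 0.1358]
ee_rot: [0.653, -0.271, 0.653, 0.272]
force: [-0.3, 1.2, 0.1]
grip_width: 0.0002
```

```bash
python3 - <<'E'
from h import *
from rig import bot,optics
s=bot.get_obs()
plan(s,(0,-.26),.03,90)
im=optics.snapshot("top"); c=optics.get_calibration("top"); cv2.imwrite("pics/top2.png",im)
si=optics.snapshot("side"); cs=optics.get_calibration("side");cv2.imwrite("pics/side2.png",si)
a=cv2.resize(im[150:290,290:430],(560,560),interpolation=2); b=cv2.resize(si[200:340,260:320+60],(480,560),interpolation=2)
cv2.imwrite("pics/v2.png",np.hstack([a[:,:400],b[:,:400]]))
ps=blob(si.max(2)<60,(318,256)); q=cv2.approxPolyDP(ps,2,True)[:,0]
for z in(0,.003,.028): print(z,np.c_[q,W2w(ray(cs,q,z))*1000])
E
```

```text
t 4.3667 tcp_w [  -0.2117 -259.7935] z 0.13576776211579478 F [-0.2606  1.232   0.0613] head_w 70.38374216031973 slide [10.5768 -0.0357 -0.0118] yaw -19.61625783968026 tilt [-0.0006  0.0005 -1.    ]
0 [[  104.         0.      2604.4699 -1517.812 ]
 [  122.        71.      1285.1972  -644.2407]
 [  119.        74.      1263.8744  -613.3726]
 [  123.        73.      1261.004   -630.4288]
 [  134.       120.       845.0403  -351.2753]
 [  117.       136.       790.8918  -245.1569]
 [  112.       137.       797.4847  -232.3467]
 [  108.       145.       762.0788  -192.2511]
 [  106.       143.       777.9708  -197.1077]
 [   99.       153.       740.4524  -146.6911]
 [   97.       151.       755.6935  -151.0568]
 [   96.       155.       736.982   -134.5578]
 [   42.       203.       631.8754    86.1272]
 [   39.       202.       641.8333    87.6738]
 [   40.       205.       627.7068    93.5315]
 [    0.       240.       571.2398   215.2587]
 [    0.       269.       478.6665   263.1965]
 [    2.       266.       484.3178   256.3941]
 [    6.       268.       471.8649   255.1502]
 [    0
[... 13219 characters left out ...]
60.       136.       152.9564  -608.2323]
 [  307.       110.       389.6404  -680.4989]
 [  308.       106.       405.9266  -710.3284]
 [  325.       101.       382.9751  -779.5941]
 [  326.       112.       329.6807  -701.6575]
 [  349.       122.       229.0302  -675.8947]
 [  351.        98.       323.5738  -853.851 ]
 [  359.        95.       314.4926  -894.5114]
 [  343.        94.       365.7451  -870.8807]
 [  332.        87.       434.5567  -908.5379]
 [  335.        78.       476.5236  -998.3703]
 [  328.        72.       536.0489 -1042.9019]
 [  328.        24.       957.1099 -1714.2991]
 [  309.        19.      1105.0498 -1751.2627]
 [  292.         0.      1495.3122 -2131.3143]]
```

View pics/v2.png

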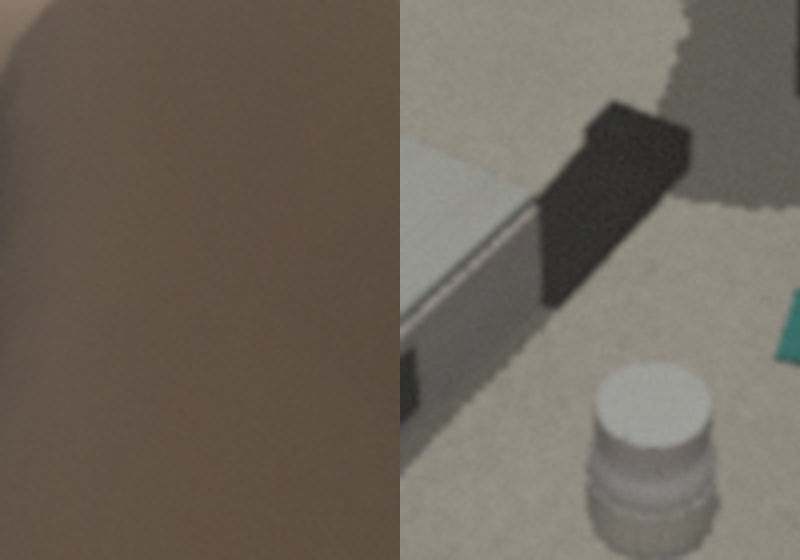

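The side crop shows the wedge in line with the warmer edge: block back corners at side px (313,226) and (332.5,232.5), lower edge from (299.5,277) to (332.5,241). Next I'll convert these to positions in the warmer frame.

```bash
python3 - <<'E'
from h import *
from rig import optics
c=optics.get_calibration("side")
for n,p,z in[("tipL base",(299.5,276.7),0),("endL base",(332.5,241.2),0),("endL top",(332.5,232.5),.028),("endR top",(313,225.7),.028),("warmer corner",(295,250.5),.088)]: print(n,W2w(ray(c,[p],z))*1000)
s=cv2.imread("pics/side0.png"); h=cv2.cvtColor(s,cv2.COLOR_BGR2HSV)
from rig import bot
plan(bot.get_obs(),(0,-.235),.006,90)
E
```

```text
tipL base [[-24.424  -45.9463]]
endL base [[ -20.029  -175.6545]]
endL top [[ -22.3006 -170.3611]]
endR top [[  24.8433 -167.3802]]
warmer corner [[-33.529  -21.5444]]
t 4.4667 tcp_w [  -0.1927 -259.7711] z 0.13580061109398248 F [-0.28    0.4995 -0.4945] head_w 70.1672767790139 slide [12.9806  0.8122  2.3374] yaw -19.83272322098611 tilt [-0.0006  0.0005 -1.    ]
```

Emit:
{"op": "step_arm", "data": {
  "moves": [
    {"slide":[2,0.4,1],"yaw":-7},
    {"slide":[5,0.8,2],"yaw":-14},
    {"slide":[8,0.8,2.34],"yaw":-19.8},
    {"slide":[11,0.8,2.34],"yaw":-19.8},
    {"slide":[12.5,0.8,2.34],"yaw":-19.8},
    {"slide":[13,0.8,2.34],"yaw":-19.8},
    {"slide":[13,0.8,2.34],"yaw":-19.8}
  ]
}}

```text
t: 5.05
tool_pos: [0.4694, -0.2074, 0.0047]
ee_rot: [0.597, -0.377, 0.599, 0.379]
force: [0.0, 0.5, 0.2]
grip_width: 0.0006
```

```bash
python3 - <<'E'
from h import *
from rig import bot,optics
ct,cs=[optics.get_calibration(n) for n in("top","side")]
def P(c):
    f=240/np.tan(np.radians(c["fov_y"]/2)); return np.array([[f,0,c["cx"]],[0,f,c["cy"]],[0,0,1]])@np.c_[c["R"],c["t"]]
for a,b in[((321.5,194.5),(295,249.5)),((321.5,194.5),(294.5,248.3))]:
    X=cv2.triangulatePoints(P(ct),P(cs),np.array(a).reshape(2,1),np.array(b).reshape(2,1)); X=(X[:3]/X[3]).ravel(); print("corner",X,W2w(X)*1000)
s=bot.get_obs(); plan(s,(0,-.19),.006,90)
E
```

```text
corner [ 0.5368 -0.0084  0.0841] [-24.4103 -26.5593]
corner [ 0.5369 -0.0085  0.0866] [-24.2828 -26.5259]
t 5.05 tcp_w [  -0.6932 -235.2757] z 0.004669978902927797 F [0.0141 0.5356 0.1761] head_w 89.80008238840243 slide [-0.1372 -0.0531  4.5277] yaw -0.19991761159758425 tilt [-0.0034  0.0006 -1.    ]
```

Emit:
{"op": "step_arm", "data": {
  "moves": [
    {"slide":[-0.1,0,1.5],"yaw":0},
    {"slide":[-0.1,0,3],"yaw":0},
    {"slide":[-0.1,0,4],"yaw":0},
    {"slide":[-0.1,0,4.8],"yaw":0},
    {"slide":[-0.1,0,5.6],"yaw":0},
    {"slide":[-0.1,0,6.4],"yaw":0},
    {"slide":[-0.1,0,7.2],"yaw":0},
    {"slide":[-0.1,0,8],"yaw":0},
    {"slide":[-0.1,0,8.8],"yaw":0},
    {"slide":[-0.1,0,9.5],"yaw":0}
  ]
}}

```text
t: 5.88
tool_pos: [0.5105, -0.1209, 0.0056]
ee_rot: [0.597, -0.377, 0.599, 0.379]
force: [-0.8, -0.8, 2.3]
grip_width: 0.0004
```

Emit:
{"op": "step_arm", "data": {
  "moves": [
    {"slide":[0,0,0.3],"yaw":0},
    {"slide":[0,0,0.6],"yaw":0},
    {"slide":[0,0,0.8],"yaw":0}
  ]
}}

```text
t: 6.13
tool_pos: [0.5139, -0.1134, 0.0055]
ee_rot: [0.597, -0.377, 0.599, 0.379]
force: [-0.9, -1.0, 1.5]
grip_width: 0.0003
```

Emit:
{"op": "step_arm", "data": {
  "moves": [
    {"slide":[0,0,0.2],"yaw":0},
    {"slide":[0,0,0.4],"yaw":0},
    {"slide":[0,0,0.6],"yaw":0}
  ]
}}

```text
t: 6.38
tool_pos: [0.5165, -0.1079, 0.0054]
ee_rot: [0.597, -0.377, 0.599, 0.379]
force: [-0.5, -1.6, 0.2]
grip_width: 0.0005
```

Emit:
{"op": "step_arm", "data": {
  "moves": [
    {"slide":[0,0,0.2],"yaw":0},
    {"slide":[0,0,0.4],"yaw":0},
    {"slide":[0,0,0.4],"yaw":0}
  ]
}}

```text
t: 6.63
tool_pos: [0.5184, -0.104, 0.0054]
ee_rot: [0.597, -0.377, 0.599, 0.379]
force: [0.4, 0.5, 0.5]
grip_width: 0.0007
```

Emit:
{"op": "step_arm", "data": {
  "moves": [
    {"slide":[0,0,0.2],"yaw":0},
    {"slide":[0,0,0.4],"yaw":0},
    {"slide":[0,0,0.4],"yaw":0}
  ]
}}

```text
t: 6.88
tool_pos: [0.5204, -0.1001, 0.0054]
ee_rot: [0.597, -0.377, 0.599, 0.379]
force: [0.9, -0.2, -0.3]
grip_width: 0.0003
```

Emit:
{"op": "step_arm", "data": {
  "moves": [
    {"slide":[0,0,0.2],"yaw":0},
    {"slide":[0,0,0.4],"yaw":0},
    {"slide":[0,0,0.4],"yaw":0}
  ]
}}

```text
t: 7.13
tool_pos: [0.5224, -0.0962, 0.0054]
ee_rot: [0.597, -0.377, 0.598, 0.379]
force: [-0.6, -0.8, 0.8]
grip_width: 0.0009
```

Emit:
{"op": "step_arm", "data": {
  "moves": [
    {"slide":[0,0,0.2],"yaw":0},
    {"slide":[0,0,0.4],"yaw":0}
  ]
}}

```text
t: 7.3
tool_pos: [0.5242, -0.0924, 0.0054]
ee_rot: [0.597, -0.377, 0.598, 0.379]
force: [0.2, 0.4, -0.6]
grip_width: 0.0006
```

Emit:
{"op": "step_arm", "data": {
  "moves": [
    {"slide":[0,0,0.2],"yaw":0},
    {"slide":[0,0,0.4],"yaw":0}
  ]
}}

```text
t: 7.47
tool_pos: [0.526, -0.0886, 0.0054]
ee_rot: [0.597, -0.377, 0.598, 0.379]
force: [-0.1, -0.6, 1.1]
grip_width: 0.0001
```

Emit:
{"op": "step_arm", "data": {
  "moves": [
    {"slide":[0,0,0.2],"yaw":0},
    {"slide":[0,0,0.4],"yaw":0}
  ]
}}

```text
t: 7.63
tool_pos: [0.5272, -0.0853, 0.0054]
ee_rot: [0.596, -0.377, 0.599, 0.379]
force: [-2.4, -7.9, 4.1]
grip_width: 0.0004
```

Contact with the foot: push rose to about 8 N with the wedge tip near y = +39 mm. I'll back off, go above the corner and press-test.

Emit:
{"op": "step_arm", "data": {
  "moves": [
    {"slide":[0,0,-0.5],"yaw":0},
    {"slide":[0,0,-2.5],"yaw":0},
    {"slide":[-3,0,-4],"yaw":0},
    {"slide":[-7,0,-4],"yaw":0},
    {"slide":[-11,0,-3],"yaw":0},
    {"slide":[-13,0,0],"yaw":0},
    {"slide":[-13,0,4],"yaw":0},
    {"slide":[-13,0,8],"yaw":0},
    {"slide":[-13,0,10],"yaw":0},
    {"slide":[-12,0,10],"yaw":0}
  ]
}}

```text
t: 8.47
tool_pos: [0.5739, 0.0087, 0.127]
ee_rot: [0.597, -0.379, 0.596, 0.379]
force: [0.6, 0.0, -0.3]
grip_width: 0.0001
```

```bash
python3 - <<'E'
from h import *
from rig import bot,optics
s=bot.get_obs(); plan(s,(0,0),.089,90)
si=optics.snapshot("side");cv2.imwrite("pics/v3.png",cv2.resize(si[190:350,80:380],None,fx=2.6,fy=2.6,interpolation=2))
E
```

```text
t 8.4667 tcp_w [1.8869 4.7445] z 0.12699929802291784 F [ 0.5979  0.0156 -0.3235] head_w 90.02032489535283 slide [ 3.7992  0.1889 -0.4805] yaw 0.020324895352814565 tilt [ 0.0007  0.0014 -1.    ]
```

View pics/v3.png

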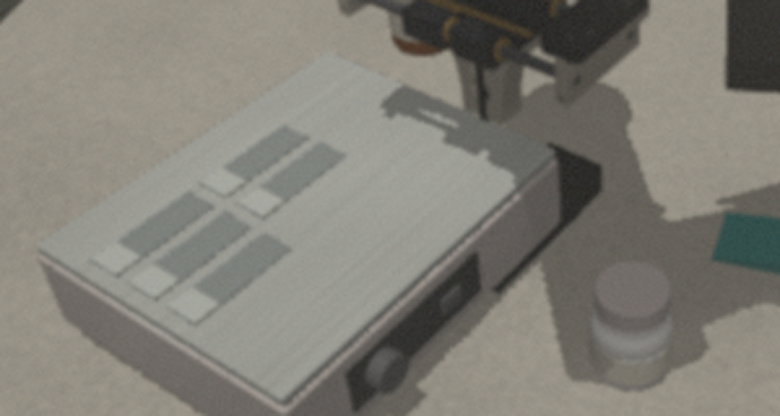

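The side crop shows the wedge block end (600,170) protruding in front of the corner (555,155). The rest is under the box, and the jar and the other things stand untouched. Next is the press test.

Emit:
{"op": "step_arm", "data": {
  "moves": [
    {"slide":[1.5,0.19,-0.48],"yaw":0},
    {"slide":[3,0.19,-0.48],"yaw":0},
    {"slide":[3.5,0.19,-0.48],"yaw":0},
    {"slide":[3.6,0.19,-0.48],"yaw":0},
    {"slide":[3.6,0.19,-0.48],"yaw":0}
  ]
}}

```text
t: 8.93
tool_pos: [0.5652, 0.0027, 0.0883]
ee_rot: [0.595, -0.377, 0.599, 0.38]
force: [-6.8, 2.2, 9.7]
grip_width: 0.0007
```

Emit:
{"op": "step_arm", "data": {
  "moves": [
    {"slide":[0.1,0,0],"yaw":0},
    {"slide":[0.1,0,0],"yaw":0}
  ]
}}

```text
t: 9.1
tool_pos: [0.5652, 0.0026, 0.0883]
ee_rot: [0.596, -0.377, 0.599, 0.38]
force: [-2.5, 4.4, 8.0]
grip_width: 0.0005
```

Emit:
{"op": "step_arm", "data": {
  "moves": [
    {"slide":[0.1,0,0],"yaw":0},
    {"slide":[0.1,0,0],"yaw":0}
  ]
}}

```text
t: 9.27
tool_pos: [0.5652, 0.0025, 0.0883]
ee_rot: [0.596, -0.377, 0.599, 0.38]
force: [-3.4, 4.3, 6.5]
grip_width: 0.0005
```

Emit:
{"op": "step_arm", "data": {
  "moves": [
    {"slide":[0.1,0,0],"yaw":0},
    {"slide":[0.1,0,0],"yaw":0}
  ]
}}

```text
t: 9.43
tool_pos: [0.5651, 0.0025, 0.0883]
ee_rot: [0.597, -0.376, 0.598, 0.38]
force: [-2.9, 5.5, 7.1]
grip_width: 0.0004
```

Emit:
{"op": "step_arm", "data": {
  "moves": [
    {"slide":[-0.5,0,0],"yaw":0},
    {"slide":[-0.5,0,0],"yaw":0},
    {"slide":[-0.5,0,0],"yaw":0}
  ]
}}

```text
t: 9.68
tool_pos: [0.5652, 0.002, 0.0937]
ee_rot: [0.597, -0.376, 0.598, 0.38]
force: [0.1, 0.3, 0.2]
grip_width: 0.0004
```

```bash
python3 - <<'E'
from h import *
from rig import bot,optics
s=bot.get_obs(); plan(s,(0,0),.0885,90)
E
```

```text
t 9.6833 tcp_w [-3.1406 -4.966 ] z 0.093744306286721 F [0.1171 0.337  0.1801] head_w 89.81415548217348 slide [ 0.5236 -0.315   0.4969] yaw -0.18584451782652422 tilt [-0.0038  0.0034 -1.    ]
```

Emit:
{"op": "step_arm", "data": {
  "moves": [
    {"slide":[0.1,-0.3,0.5],"yaw":0},
    {"slide":[0.3,-0.3,0.5],"yaw":0},
    {"slide":[0.45,-0.3,0.5],"yaw":0},
    {"slide":[0.52,-0.3,0.5],"yaw":0},
    {"slide":[0.52,-0.3,0.5],"yaw":0}
  ]
}}

```text
t: 10.1
tool_pos: [0.57, 0.0053, 0.0883]
ee_rot: [0.597, -0.376, 0.598, 0.38]
force: [0.4, 0.8, 0.9]
grip_width: 0.0005
```

Emit:
{"op": "step_arm", "data": {
  "moves": [
    {"slide":[0.05,0,0],"yaw":0},
    {"slide":[0.05,0,0],"yaw":0}
  ]
}}

```text
t: 10.27
tool_pos: [0.5701, 0.0053, 0.0883]
ee_rot: [0.597, -0.376, 0.598, 0.38]
force: [-2.9, 0.6, 5.9]
grip_width: 0.0001
```

Emit:
{"op": "step_arm", "data": {
  "moves": [
    {"slide":[0.1,0,0],"yaw":0},
    {"slide":[0.1,0,0],"yaw":0}
  ]
}}

```text
t: 10.43
tool_pos: [0.5701, 0.0053, 0.0882]
ee_rot: [0.597, -0.377, 0.598, 0.38]
force: [-3.7, 0.1, 11.0]
grip_width: 0.0006
```

Emit:
{"op": "step_arm", "data": {
  "moves": [
    {"slide":[0.15,0,0],"yaw":0},
    {"slide":[0.15,0,0],"yaw":0}
  ]
}}

```text
t: 10.6
tool_pos: [0.5701, 0.0053, 0.0882]
ee_rot: [0.597, -0.377, 0.598, 0.38]
force: [-5.0, 0.1, 15.1]
grip_width: 0.0006
```

From 1 N to 15 N the corner moved by only 0.1 mm (0.0883 to 0.0882), so it no longer gives. I'll set about 10 N and hold.

Emit:
{"op": "step_arm", "data": {
  "moves": [
    {"slide":[0.09,0,0],"yaw":0},
    {"slide":[0.09,0,0],"yaw":0},
    {"slide":[0.09,0,0],"yaw":0},
    {"slide":[0.09,0,0],"yaw":0},
    {"slide":[0.09,0,0],"yaw":0},
    {"slide":[0.09,0,0],"yaw":0}
  ]
}}

```text
t: 11.1
tool_pos: [0.5701, 0.0053, 0.0882]
ee_rot: [0.597, -0.377, 0.598, 0.38]
force: [-3.6, 1.4, 11.1]
grip_width: 0.0002
```

```bash
python3 - <<'E'
from h import *
from rig import bot,optics
si=optics.snapshot("side"); a=cv2.imread("pics/side0.png")
print(bot.get_obs()["force"],bot.get_obs()["tool_pos"])
cv2.imwrite("pics/v4.png",np.hstack([cv2.resize(i[140:460,70:390],(400,400),interpolation=2) for i in(a,si)]))
# warmer shift: far (left) half of the box, lit and unshaded
g=[cv2.cvtColor(i,cv2.COLOR_BGR2GRAY)[270:365,90:215].astype(np.float32) for i in(a,si)]
print("warmer shift px",cv2.phaseCorrelate(*g,cv2.createHanningWindow((125,95),5)))
E
```

```text
[-3.7251  1.7765 10.3308] [0.5701 0.0052 0.0882]
warmer shift px ((0.5034392782252937, 0.026103726139204753), 1.0370123796463013)
```

View pics/v4.png

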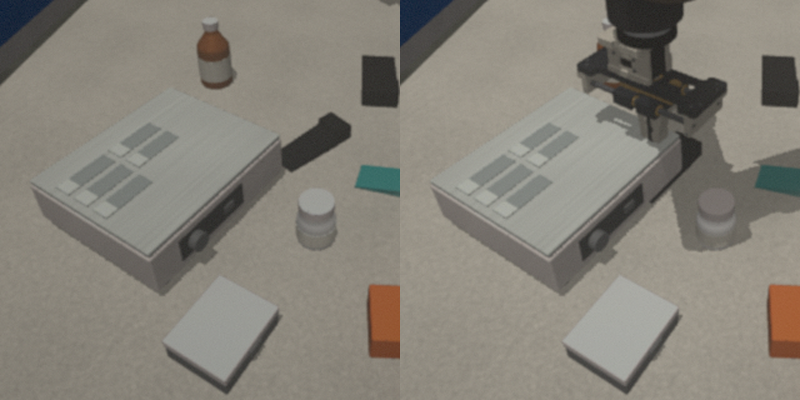

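The before/after pair shows the warmer, jar, slide box and other wedges in place, with the wedge under the corner and the fingers pressing there (650,130). The bottle is mostly hidden behind the gripper. The press reads about 10 to 11 N, so I'm handing in.

```bash
python3 -c "
from rig import bot
print(bot.hand_in()); s=bot.get_obs(); print(s['t'],s['force'],s['tool_pos'])"
```

```text
the job is handed in; nothing more can be done
None
the job is handed in; nothing more can be done
```

The wedge is under the short foot and the corner no longer gives. I handed the job in at about 11 s, still pressing the corner with 10–11 N.

**What I did:** I squared the small dark wedge with a flush push on its side using the shut fingers. I then pushed its end along the warmer's +y until the push rose from about 1 N to 8 N, which put the thin edge about 39 mm past the foot's centre.

**Press test:** Between 1 N and 15 N the corner's top moved only 0.1 mm, staying at 88.2–88.3 mm against the nominal 88 mm. That also indicates the warmer is level; I did not measure heights at the other corners.

**Disagreements and limits in the checks:**
- The wedge started about 16° off the warmer's y axis, more than the stated 0.12 rad (about 7°).
- The first press landed about 5 mm off the mark with some sideways force, so I lifted, recentred and pressed again. About 4 N sideways remained at the end.
- Image matching showed the warmer shifted by about 0.5 px (roughly 1 mm or less). In the last side picture the jar, slide box and other wedges stand where they were. The bottle was mostly hidden behind the gripper, so I could not check it there.

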